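# Square up and check a rail corner

## Robot

A 6-joint arm with a two-finger parallel gripper is mounted at the origin on the work surface. World frame = base frame: x ahead of the robot, y to its left, z up, the work surface at z = 0. Lengths are in mm, angles in rad, forces in N, time in s.
With the tool pointing down it reaches from about 300 to 850 mm from the base axis. Payload 5.4 kg.
Tool frame: the origin (TCP) lies at the very end of the fingers, on their centre line; the grasp point (between the pads) lies 19 mm behind it (env.pinch_z is the distance from the TCP to the grasp point, in mm); x points along the fingers, z is the direction in which the jaws open and shut, and the axes are right-handed (so a half turn about x gives the same grasp; the last joint's range is limited). The gripper opens to 85 mm and grips with 20 to 120 N. Pads are 22 mm wide; open, the fingers measure 114 mm over their backs; the gripper's body (76 mm by 85 mm) begins 54 mm behind the grasp point. The pads swing forward as they close: fully open they stand 13 mm farther back than shut.
Start: joints at [0.954, 0.158, 1.597, -0, 1.386, -0.21], TCP at [227.519, 528.054, 231.299] pointing down, gripper open.
Joint ranges: [-2.91, 2.91], [-0.94, 2.29], [0.18, 2.7], [-1.29, 4.43], [0.17, 2.64], [-3, 3]. Speed limits (rad/s): [2.57, 2.57, 3.14, 3.14, 3.14, 3.14].

## Interface

Orientations are given as a 3x3 rotation matrix whose columns are the frame's x, y, z axes.
In Python, from cell import env gives the robot as it stands.
- The arm moves only by the tool jog_arm, never from a script. Its argument "series" is a list of rows, each a list of 3 entries, a list of its own where there are three numbers: the shift along the tool's x, y, z in m, then the turn about the tool's x in degrees, then the closure, from 0 (fully open) to 1 (shut). A call has 1 to 10 rows; each row shifts and turns the commanded pose from where the row before left it, along the tool's axes as they then stand; what a row does not reach is not made up. A row lasts 1/10 s, in which the tool goes at most 50 mm and 8.59 degrees, less where a joint would pass 70% of its speed; a pose out of reach is approached as far as the arm can. A call with a gripper value outside its range is refused whole. The fingers move at their own pace and stop on an object; "newtons" is the grip in N (left out, the last holds). Time passes only in rows, so rows that do not move let the fingers close. It gives the time, the measured TCP pose, the force and the opening at its end, in the units of the state.
- env.read_state(): the state, without advancing time (a new reading comes with each control period).
- env.capture(name): name is "side" or "top"; returns the picture (420x560x3 uint8, red, green, blue); there is no depth.
- env.camera_model(name): a dict with "fov_y" (degrees; the focal length in pixels is half the picture's height over the tangent of half this angle, whatever the lens; pixels are square), "cx", "cy" (the principal point, pixels), "rvec" (rotation vector, rad) and "tvec" (3), from world to camera coordinates, as OpenCV has them. Camera axes: x right, y down, z forward; pixel columns grow to the right and rows downward; lengths in mm; the calibration is good to about 2 mm. A picture is of the moment at which its call begins. camera_model takes no time and is no camera call.
- env.job_done(): hands the job in, once; it reports no verdict.
The state is a dict: "time_s": time; "q": joint angles; "dq": joint speeds; "effort": joint torques, N m; "eef_pos": TCP position; "tool_rot": TCP orientation; "contact_force": force on the tool from outside, world axes, zero at the start; "torque": the same for the moment, N m; "opening": finger opening in mm.
Only numpy, scipy, OpenCV 4.12 (cv2) and the standard library are available. Lean on these libraries where they do the work, as an engineer would, in place of code of your own. Each camera call takes 0.05 s, during which the arm holds its last target.

## Task

Pick up the steel square by its black fin, stand it flat on the grey base plate inside the corner of the two rails, and press it gently but firmly home against both the blue and the orange rail at once, so that the stiff orange rail swings out to square and no gap is left on either face; hold it pressed for a second. Some 10 N on each rail is right, never more than 20 N, and touch the rails with the square only. Then lay the square back on the middle of the green pad and let go, leaving the corner square and the other things on the table where they are.

Things in the scene. Friction and masses are not known exactly. Their poses are not given: they have to be found in the camera images.
- frame: Fixed grey base plate 240 x 240 x 12 mm; origin at the centre of its underside, z up. Rails 20 mm wide and tall form an inside corner on it: press the square home towards +x (orange rail) and +y (blue rail, rigid). Rubbing on one rail also shows as force towards the other (friction 0.48 to 0.72): only about equal pushes of 8 to 15 N towards both show that both faces bear.
- corner (a point): NOMINAL inside corner of the rails on the base plate's top, at (50, 50, 12) mm in the frame, same axes. Blue inner face: nominal plane y = 50 mm, from x = -105 to 41 mm, truly up to 4 mm to either side. Orange inner face when square: nominal plane x = 50 mm, from y = 41 to -101 mm, truly up to 6 mm to either side. The rails' slotted bolts leave these offsets, which no reading gives.
- rail_b (a joint): Angle of the orange rail about the corner: 0 = square, negative = closed in (it starts 0.05 to 0.12 rad closed), positive = too far open. Stiff: 0.25 N m of friction (3 to 4 N at the square's far tip); stays where left. Once the square lies flat on it the force climbs steeply, as it then bears near the pivot; 15 to 20 N there could open it too far.
- square_grip (a point): Grip point of the loose square (0.25 to 0.47 kg): on the black upright fin, 46 mm above the square's underside, axes of the square, z up. The fin is 12 mm thick, 44 mm long, runs along the square's (+x,+y) diagonal and rises to 60 mm above the underside; grip it across its thickness from above.
- square_corner (a point): The virtual outer corner of the square, where the planes of its two working faces meet, at the underside: (+36, +36, -46) mm from the grip point in the square's axes. When the square is home it lies within 8 mm of corner.
- pad_center (a point): Centre of the top of the fixed green pad, 170 x 150 mm and 6 mm thick, on which the square lies at the start and must end.
- collar_mid (a point): Bystander: black ring 32 mm across, 14 mm tall, lying on the base plate behind the blue rail; point at its centre.
- mount_mid (a point): Bystander: mirror mount on a post, 118 mm tall, foot 45 mm across; point on its axis 20 mm up.
- lens_tube_mid (a point): Bystander: black lens tube, 44 mm across, 75 mm tall; point on its axis 20 mm up.
- post_mid (a point): Bystander: steel post, 25 mm across, 100 mm tall; point on its axis 20 mm up.
- fork_mid (a point): Bystander: flat aluminium clamping fork, 75 x 38 x 9 mm; point 20 mm above its underside.
- driver_grip (a point): Bystander: red-handled screwdriver 170 mm long lying on the table; point on its handle.
- screw_tray_mid (a point): Bystander: yellow tray 110 x 80 x 30 mm; point at its centre.
- square: The steel square: two legs 16 mm wide, 18 mm tall form an L. Origin at the underside, straight below the grip point. Working face +y (for the blue rail) lies at y = 36 mm, from x = -54 to 24 mm; working face +x (for the orange rail) at x = 36 mm, from y = -54 to 26 mm; the outer corner is relieved. When home its axes agree with the frame's.
Things that resemble listed ones, but are neither listed nor needed, are in the scene too. What is meant by the part that bears pad_center is not pink or yellow, and is the larger of those in its own colour.

How it is judged:
By the outcome, as a careful person would: the job done as asked, in the order asked, and still so for the second after the job is handed in, with the robot touching nothing.
It also fails if it takes over 72 s, if anything falls off the work surface, if the arm or the gripper's body presses on something with over 40 N, if the wrist force passes 120 N, or if a joint passes its speed limit or range.

## Working session

There is one attempt and no reset: what is moved stays moved. The work goes in short steps, Python scripts to look and compute and a tool call to move; the robot and the scene stay as the last step left them, time stands still between calls to the robot, and variables do not carry over. Pictures are saved under pics/ and viewed, and the job is handed in when it is done.

Besides the shell and the picture viewer there is one more tool, called after "Request:" as a command line: name --argument value ..., lists and objects as JSON in quotes. jog_arm: Moves the arm, as the interface text tells. Its arguments: {"type":"object","properties":{"series":{"type":"array","items":{"type":"array"}},"newtons":{"type":"number"}},"required":["series"]}

```bash
ls; mkdir -p pics
python3 - <<'E'
from cell import env
import cv2
for n in("side","top"):
    im=env.capture(n); cv2.imwrite(f"pics/{n}0.png",im[:,:,::-1]); print(n,env.camera_model(n))
print(env.read_state()); print(env.pinch_z)
E
```

```text
pics
side {'fov_y': 46.92358904543681, 'cx': 280.9110359986454, 'cy': 208.69179557443476, 'rvec': array([ 2.07139638, -0.76115079,  0.38344532]), 'tvec': array([-410.03138251,  266.57249115,  927.81287841])}
top {'fov_y': 42.289479391151865, 'cx': 284.7221870983094, 'cy': 214.8849986725061, 'rvec': array([ 2.14051216, -2.12422519,  0.17420793]), 'tvec': array([   9.30355502,  512.57113474, 1344.29349969])}
{'time_s': 0.1, 'q': array([ 9.53899930e-01,  1.58979582e-01,  1.59811461e+00,  1.35394359e-05,
        1.38620679e+00, -2.10122989e-01]), 'dq': array([ 0.00143922,  0.00019736, -0.00209989,  0.00067089,  0.00057718,
        0.00072944]), 'effort': array([-4.84952852e-05, -3.96985853e+01, -3.32339931e+01, -1.35259484e-04,
        4.10311972e-03, -2.94550910e-05]), 'eef_pos': array([227.20352616, 527.61549372, 230.41482075]), 'tool_rot': array([[-9.99136095e-04, -9.18401024e-01,  3.95649543e-01],
       [-1.38574738e-03,  3.95650632e-01,  9.18400053e-01],
       [-9.99998541e-01,  3.69336323e-04, -1.66798064e-03]]), 'contact_force': array([-0.47491107,  0.05590233,  0.63105474]), 'torque': array([0.00422358, 0.01375084, 0.07998146]), 'opening': 85.40381291874668}
18.700000000000003
```

View pics/side0.png

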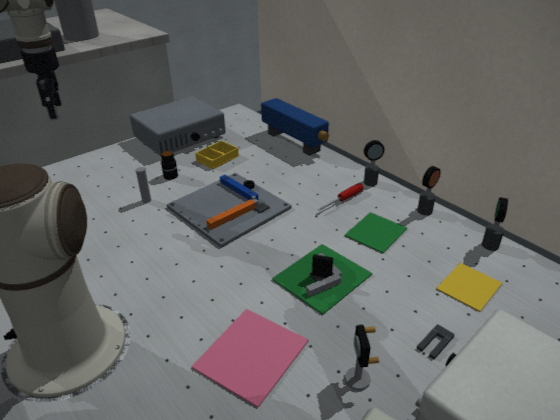

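View pics/top0.png

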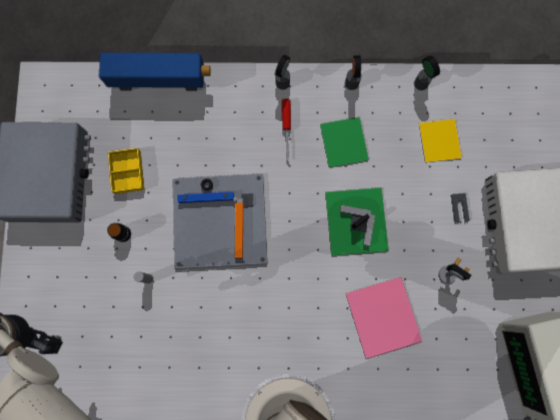

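Two green pads: (357,222), about 60 px wide in the top view, and (344,142), about 45 px wide. The larger one, which carries the square, fits. I'll confirm with enlarged crops.

```bash
cat > h.py <<'E'
import numpy as np,cv2
from cell import env
def cam(n):
    m=env.camera_model(n); f=210/np.tan(np.radians(m["fov_y"])/2)
    K=np.array([[f,0,m["cx"]],[0,f,m["cy"]],[0,0,1]]); return K,np.array(m["rvec"],float),np.array(m["tvec"],float)
def ray(n,uv):
    K,r,t=cam(n); R=cv2.Rodrigues(r)[0]; uv=np.atleast_2d(np.array(uv,float))
    d=(np.linalg.inv(K)@np.c_[uv,np.ones(len(uv))].T).T@R; return -R.T@t,d
def onz(n,uv,z):
    c,d=ray(n,uv); return c+d*((z-c[2])/d[:,2])[:,None]
def proj(n,P):
    K,r,t=cam(n); return cv2.projectPoints(np.atleast_2d(np.array(P,float)),r,t,K,None)[0][:,0]
def tri(uvs):
    A=0;b=0
    for n,uv in uvs.items():
        c,d=ray(n,uv); d=d[0]/np.linalg.norm(d[0]); M=np.eye(3)-np.outer(d,d); A=A+M;b=b+M@c
    return np.linalg.solve(A,b)
def crop(im,x0,y0,x1,y1,s,name):
    cv2.imwrite(name,cv2.resize(im[y0:y1,x0:x1,::-1],None,fx=s,fy=s,interpolation=cv2.INTER_CUBIC))
E
python3 - <<'E'
import cv2,numpy as np
from h import *
t=cv2.imread("pics/top0.png")[:,:,::-1]; s=cv2.imread("pics/side0.png")[:,:,::-1]
a=cv2.resize(t[185:260,320:395],None,fx=5,fy=5,interpolation=2); b=cv2.resize(t[170:275,167:272],None,fx=375/105,fy=375/105,interpolation=2)
cv2.imwrite("pics/c_top.png",np.hstack([a,b])[:,:,::-1])
a=cv2.resize(s[240:315,265:380],(575,375),interpolation=2)
crop(s,265,240,380,315,5,"pics/c_side.png")
crop(s,160,165,300,250,5,"pics/c_side2.png")
E
```

```text
(no output)
```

View pics/c_top.png

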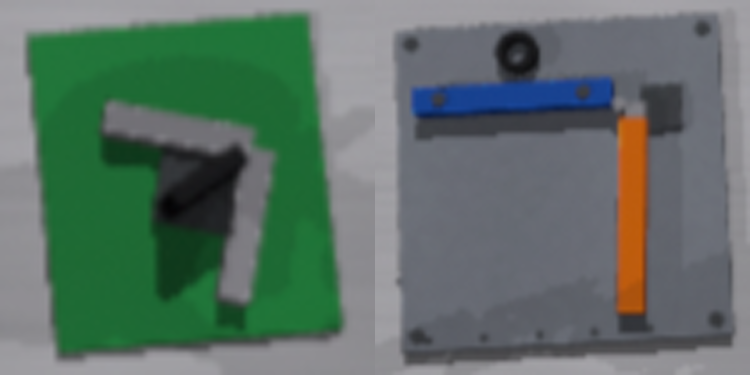

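View pics/c_side.png

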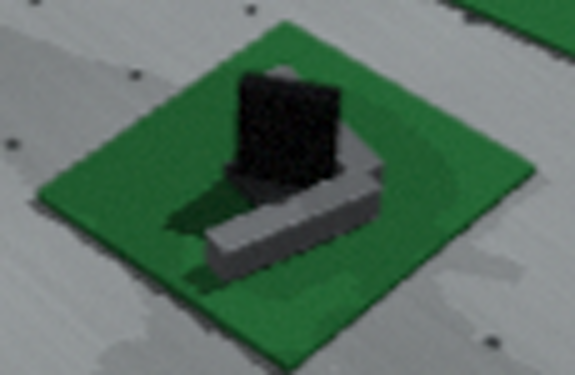

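View pics/c_side2.png

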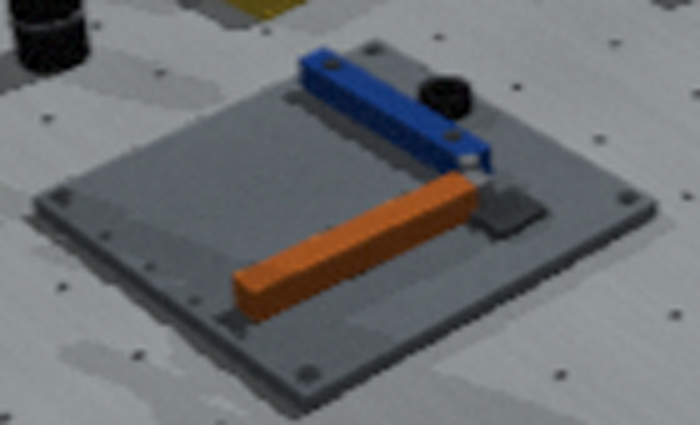

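```bash
cat >> h.py <<'E'
from scipy.ndimage import map_coordinates
def edge(im,p0,p1,half=3,n=40,trim=.1):
    """subpixel edge line near segment p0-p1: strongest gradient (all channels)"""
    p0=np.array(p0,float);p1=np.array(p1,float);d=(p1-p0)/np.linalg.norm(p1-p0);nn=np.array([-d[1],d[0]])
    o=np.arange(-half,half+.01,.1); pts=[]
    sm=cv2.GaussianBlur(im.astype(np.float32),(0,0),.6)
    for a in np.linspace(trim,1-trim,n):
        q=p0+a*(p1-p0)+o[:,None]*nn
        v=np.stack([map_coordinates(sm[:,:,c],[q[:,1],q[:,0]],order=3) for c in range(3)],1)
        g=np.linalg.norm(np.gradient(v,axis=0),axis=1); w=g**4
        pts.append(p0+a*(p1-p0)+(w@o/w.sum())*nn)
    pts=np.float32(pts); l=cv2.fitLine(pts,cv2.DIST_HUBER,0,.01,.01).ravel()
    r=np.abs((pts-l[2:])@np.array([-l[1],l[0]])); return l, np.median(r)
def inter(a,b):
    A=np.c_[a[:2],-b[:2]]; s=np.linalg.solve(A,b[2:]-a[2:]); return a[2:]+s[0]*a[:2]
E
cat > m1.py <<'E'
from h import *
t=cv2.imread("pics/top0.png")[:,:,::-1]; s=cv2.imread("pics/side0.png")[:,:,::-1]
print("cams",ray("top",[[0,0]])[0].round(),ray("side",[[0,0]])[0].round())
def cv(pts,sc,o): return [((x+.5)/sc-.5+o[0],(y+.5)/sc-.5+o[1]) for x,y in pts]
def poly(n,im,pts,z,nm):
    L=[edge(im,pts[i],pts[(i+1)%4]) for i in range(4)]
    c=[inter(L[i-1][0],L[i][0]) for i in range(4)]
    W=onz(n,c,z); print(nm,n,"res",[round(float(l[1]),2) for l in L]); print(W.round(1)[:,:2].tolist(),"len",[round(float(np.linalg.norm(W[i]-W[(i+1)%4])),1) for i in range(4)],"ctr",W.mean(0).round(1)); return W
sa=167+0; k=375/105
P=poly("top",t,cv([(395,32),(718,15),(732,335),(405,350)],k,(167,170)),12,"plate")
Ps=poly("side",s,cv([(373,40),(655,207),(300,402),(35,205)],5,(160,165)),12,"plate")
A=poly("top",t,cv([(28,36),(308,14),(340,330),(58,354)],5,(320,185)),6,"pad")
As=poly("side",s,cv([(286,20),(536,170),(288,370),(40,195)],5,(265,240)),6,"pad")
def seg(n,im,pts,z,nm):
    l,r=edge(im,*pts,trim=.12); a=onz(n,[l[2:]-l[:2]*8,l[2:]+l[:2]*8],z); d=a[1]-a[0]
    print(nm,n,"res",round(float(r),2),"pt",a[0].round(1)[:2],"ang",np.degrees(np.arctan2(d[1],d[0])).round(2)); return a
seg("top",t,cv([(415,117),(612,107)],k,(167,170)),32,"blue inner")
seg("top",t,cv([(620,118),(617,312)],k,(167,170)),32,"orange inner")
seg("top",t,cv([(108,101),(245,128)],5,(320,185)),24,"sq +y")
seg("top",t,cv([(272,152),(247,303)],5,(320,185)),24,"sq +x")
seg("side",s,cv([(215,276),(380,217)],5,(265,240)),6,"sq +x bottom")
seg("side",s,cv([(210,250),(380,185)],5,(265,240)),24,"sq +x top")
E
python3 m1.py
```

```text
cams [ 282.    7. 1411.] [ -72. -734.  746.]
plate top res [0.72, 1.2, 0.88, 0.72]
[[612.6, 33.0], [629.9, -206.6], [388.6, -209.0], [381.3, 24.0]] len [240.1, 241.4, 233.2, 231.5] ctr [503.1 -89.6  12. ]
plate side res [0.1, 0.05, 0.28, 0.15]
[[617.1, 310.9], [632.5, 61.3], [394.4, 46.2], [374.5, 294.3]] len [250.0, 238.5, 248.9, 243.1] ctr [504.6 178.2  12. ]
pad top res [0.07, 0.06, 0.21, 0.12]
[[581.9, -91.7], [595.4, -241.0], [423.8, -256.0], [411.0, -106.9]] len [149.9, 172.2, 149.7, 171.6] ctr [ 503.  -173.9    6. ]
pad side res [0.04, 0.08, 0.12, 0.05]
[[584.2, -95.4], [597.5, -246.1], [423.5, -261.7], [410.2, -110.4]] len [151.3, 174.7, 151.9, 174.7] ctr [ 503.8 -178.4    6. ]
blue inner top res 0.33 pt [547.5 -30.7] ang -83.78
orange inner top res 0.46 pt [ 457.5 -127.7] ang -0.96
sq +y top res 0.07 pt [ 540.8 -149.3] ang -100.1
sq +x top res 0.08 pt [ 455.3 -207.8] ang -10.75
sq +x bottom side res 0.36 pt [ 461.4 -208.7] ang -14.77
sq +x top side res 0.06 pt [ 460.6 -210.3] ang -10.65
```

```bash
sed -i 's/def cv(pts,sc,o): return \[((x+.5)/def cv(pts,sc,o): return [((x+.5-(375 if o==(167,170) else 0))/' m1.py
cat >> m1.py <<'E'
# fin top: dark pixels in side
R=[edge(s,*cv(p,5,(265,240)),half=2)[0] for p in ([(242,74),(338,90)],[(240,78),(237,165)],[(340,95),(336,170)])]
a=inter(R[0],R[1]);b=inter(R[0],R[2]); print("fin top side px",a,b,onz("side",[a,b],66).round(1))
def sline(pts,im=t): return edge(im,*cv(pts,5,(320,185)))[0]
c=inter(sline([(108,101),(245,128)]),sline([(272,152),(247,303)])); print("sq outer corner@24",onz("top",[c],24).round(1))
E
python3 m1.py
python3 - <<'E'
from h import *
t=cv2.imread("pics/top0.png")[:,:,::-1]
crop(t,335,205,375,250,13,"pics/c3.png")
E
```

```text
cams [ 282.    7. 1411.] [ -72. -734.  746.]
plate top res [0.26, 0.19, 0.61, 0.18]
[[614.7, 312.1], [629.7, 71.3], [386.4, 56.8], [375.9, 297.3]] len [241.3, 243.7, 240.7, 239.2] ctr [501.7 184.4  12. ]
plate side res [0.1, 0.05, 0.28, 0.15]
[[617.1, 310.9], [632.5, 61.3], [394.4, 46.2], [374.5, 294.3]] len [250.0, 238.5, 248.9, 243.1] ctr [504.6 178.2  12. ]
pad top res [0.07, 0.06, 0.21, 0.12]
[[581.9, -91.7], [595.4, -241.0], [423.8, -256.0], [411.0, -106.9]] len [149.9, 172.2, 149.7, 171.6] ctr [ 503.  -173.9    6. ]
pad side res [0.04, 0.08, 0.12, 0.05]
[[584.2, -95.4], [597.5, -246.1], [423.5, -261.7], [410.2, -110.4]] len [151.3, 174.7, 151.9, 174.7] ctr [ 503.8 -178.4    6. ]
blue inner top res 0.1 pt [550.  239.6] ang -86.24
orange inner top res 0.03 pt [452.2 141. ] ang 0.95
sq +y top res 0.07 pt [ 540.8 -149.3] ang -100.1
sq +x top res 0.08 pt [ 455.3 -207.8] ang -10.75
sq +x bottom side res 0.36 pt [ 461.4 -208.7] ang -14.77
sq +x top side res 0.06 pt [ 460.6 -210.3] ang -10.65
fin top side px [312.41794 253.76357] [332.84158 257.10477] [[ 491.3 -159.7   66. ]
 [ 516.9 -196.3   66. ]]
sq outer corner@24 [[ 527.9 -221.6   24. ]]
```

View pics/c3.png

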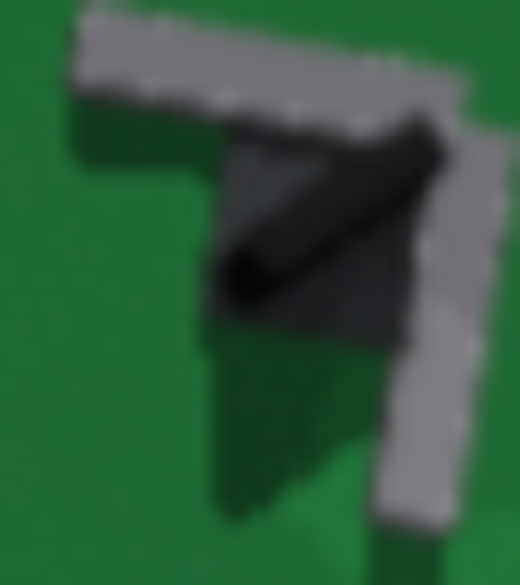

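Plate, pad and square all come out close to their given sizes. The grip point is about (499, -180.5, 52) by both views, with square yaw -100.4° and frame yaw -86.3°. The square on the larger green pad is confirmed in the crop. I'll turn first, then travel high.

Request:
jog_arm --series '[[[0, 0, 0], 8.0, 0], [[0, 0, 0], 8.0, 0], [[0, 0, 0], 8.0, 0], [[0, 0, 0], 8.1, 0], [[0, -0.046, -0.011], 0, 0], [[0, -0.046, -0.011], 0, 0], [[0, -0.046, -0.011], 0, 0], [[0, -0.046, -0.011], 0, 0], [[0, -0.046, -0.011], 0, 0], [[0, -0.046, -0.011], 0, 0]]' --newtons 60

```text
time_s: 1.1
eef_pos: [329.8, 261.6, 230.9]
tool_rot: [[-0.0, -0.568, 0.823], [-0.0, 0.823, 0.568], [-1.0, -0.0, -0.0]]
contact_force: [1.5, -0.4, 0.5]
opening: 85.5
```

Request:
jog_arm --series '[[[0, -0.046, -0.011], 0, 0], [[0, -0.046, -0.011], 0, 0], [[0, -0.046, -0.011], 0, 0], [[0, -0.046, -0.011], 0, 0], [[0, -0.046, -0.011], 0, 0], [[0, -0.046, -0.011], 0, 0], [[0, -0.046, -0.011], 0, 0], [[0, -0.046, -0.011], 0, 0], [[0, 0, 0], 0, 0], [[0, 0, 0], 0, 0]]'

```text
time_s: 2.1
eef_pos: [466.0, -90.1, 230.7]
tool_rot: [[-0.001, -0.566, 0.824], [0.001, 0.824, 0.566], [-1.0, 0.002, -0.001]]
contact_force: [-0.3, 0.1, -0.1]
opening: 85.5
```

```bash
cat >> h.py <<'E'
def to(P,st=None):
    st=st or env.read_state(); R=st["tool_rot"]; d=np.array(P)-st["eef_pos"]
    zr=np.degrees(np.arctan2(R[1,2],R[0,2]))
    print("t",st["time_s"],"eef",st["eef_pos"].round(1),"zang",zr.round(2),"xaxis",R[:,0].round(4),"F",st["contact_force"].round(2),"T",st["torque"].round(2),"open",round(float(st["opening"]),1)); print("tool delta mm",(R.T@d).round(1))
E
python3 -c "
from h import *
to([499,-180.5,34])"
```

```text
t 2.1 eef [466.  -90.1 230.7] zang 34.48 xaxis [-0.0015  0.0011 -1.    ] F [-0.27  0.12 -0.13] T [0.05 0.   0.05] open 85.5
tool delta mm [196.5 -93.5 -23.9]
```

Request:
jog_arm --series '[[[0, -0.045, -0.012], 0, 0], [[0.01, -0.0485, -0.012], 0, 0], [[0.04, 0, 0], 0, 0], [[0.04, 0, 0], 0, 0], [[0.035, 0, 0], 0, 0], [[0, 0, 0], 0, 0], [[0, 0, 0], 0, 0]]'

```text
time_s: 2.8
eef_pos: [499.3, -178.0, 107.0]
tool_rot: [[-0.001, -0.569, 0.822], [0.001, 0.822, 0.569], [-1.0, 0.001, -0.0]]
contact_force: [0.2, 0.4, 0.1]
opening: 85.5
```

```bash
python3 -c "
from h import *
to([499,-180.5,34])
s=env.capture('side'); crop(s,240,150,400,270,5,'pics/pre.png')
print(proj('side',env.read_state()['eef_pos']), proj('side',[[499,-180.5,66]]))"
```

```text
t 2.8 eef [ 499.3 -178.   107. ] zang 34.68 xaxis [-6.e-04  6.e-04 -1.e+00] F [0.19 0.43 0.14] T [ 0.01 -0.06  0.02] open 85.5
tool delta mm [73.  -1.9 -1.7]
[[322.45850462 240.91732478]] [[321.68314515 257.01961845]]
```

View pics/pre.png

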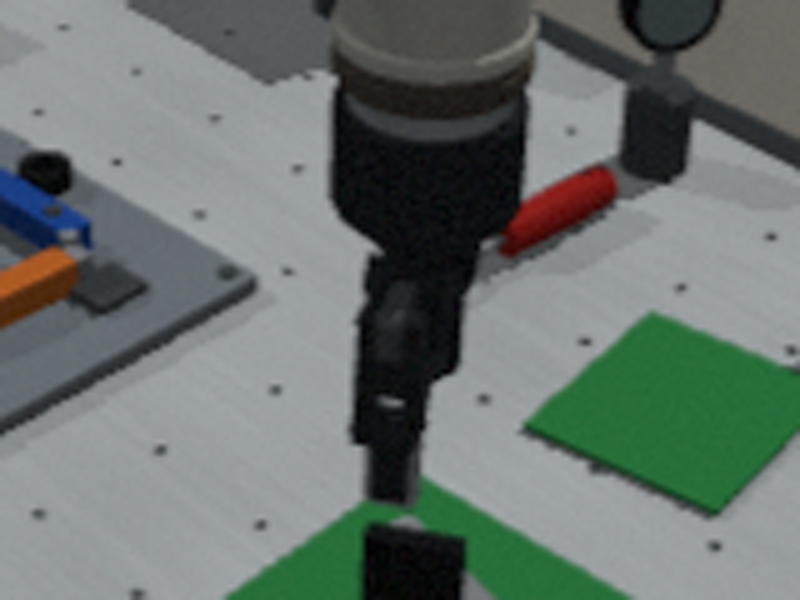

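Gripper at crop (392,490), the fin right below at (413,540). The offset is parallax of the near finger, so it is aligned. Descending.

Request:
jog_arm --series '[[[0.025, -0.002, -0.002], 0, 0], [[0.025, 0, 0], 0, 0], [[0.0155, 0, 0], 0, 0], [[0.0075, 0, 0], 0, 0], [[0, 0, 0], 0, 0], [[0, 0, 0], 0, 0], [[0, 0, 0], 0, 0]]'

```text
time_s: 3.55
eef_pos: [500.1, -182.7, 35.2]
tool_rot: [[0.003, -0.568, 0.823], [-0.002, 0.823, 0.568], [-1.0, -0.003, 0.001]]
contact_force: [0.4, 1.0, -0.2]
opening: 85.4
```

```bash
python3 -c "
from h import *
to([499,-180.5,34])
s=env.capture('side'); crop(s,260,220,380,310,6,'pics/pre2.png')"
```

```text
t 3.55 eef [ 500.1 -182.7   35.2] zang 34.6 xaxis [ 0.0026 -0.0017 -1.    ] F [ 0.39  0.96 -0.2 ] T [ 0.02 -0.01  0.02] open 85.4
tool delta mm [1.2 2.4 0.4]
```

View pics/pre2.png

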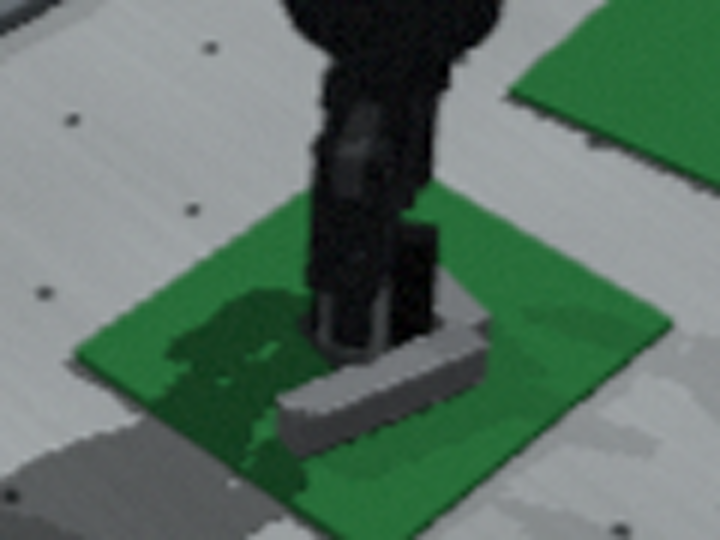

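Request:
jog_arm --series '[[[0.001, 0.002, 0], 0, 0.3], [[0, 0, 0], 0, 0.5], [[0, 0, 0], 0, 0.7], [[0, 0, 0], 0, 0.85], [[0, 0, 0], 0, 1], [[0, 0, 0], 0, 1], [[0, 0, 0], 0, 1], [[0, 0, 0], 0, 1], [[0, 0, 0], 0, 1]]' --newtons 80

```text
time_s: 4.5
eef_pos: [497.9, -180.4, 32.7]
tool_rot: [[0.0, -0.568, 0.823], [-0.0, 0.823, 0.568], [-1.0, -0.0, 0.0]]
contact_force: [0.5, 0.8, 3.9]
opening: 11.3
```

```bash
python3 -c "
from h import *
to([499,-180.5,34])
s=env.capture('side'); crop(s,260,220,380,310,6,'pics/g.png')"
```

```text
t 4.5 eef [ 497.9 -180.4   32.7] zang 34.59 xaxis [ 3.e-04 -0.e+00 -1.e+00] F [0.47 0.78 3.89] T [ 0.14 -0.02 -0.06] open 11.3
tool delta mm [-1.3 -0.7  0.9]
```

View pics/g.png

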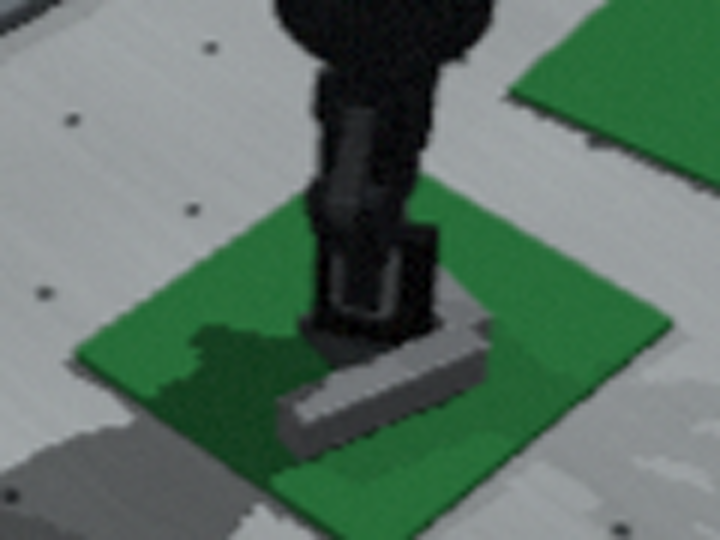

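Gripped at 11.3 mm opening on the fin. Lifting, and turning by -14.1° to the frame's yaw.

Request:
jog_arm --series '[[[-0.01, 0, 0], 0, 1], [[-0.02, 0, 0], 0, 1], [[-0.035, 0, 0], 0, 1], [[-0.035, 0, 0], -5, 1], [[-0.03, 0, 0], -5, 1], [[-0.02, 0, 0], -4.1, 1], [[0, 0, 0], 0, 1], [[0, 0, 0], 0, 1]]'

```text
time_s: 5.35
eef_pos: [497.2, -180.1, 181.8]
tool_rot: [[-0.001, -0.75, 0.661], [0.0, 0.661, 0.75], [-1.0, 0.001, -0.0]]
contact_force: [-0.4, -0.3, -3.4]
opening: 10.9
```

```bash
python3 -c "
from h import *
to([501.2,192.4,183])
s=env.capture('side'); crop(s,240,150,400,270,5,'pics/l.png')
s=env.capture('top'); crop(s,320,170,400,250,7,'pics/lt.png')"
```

```text
t 5.35 eef [ 497.2 -180.1  181.8] zang 48.6 xaxis [-9.e-04  4.e-04 -1.e+00] F [-0.4  -0.31 -3.42] T [0.01 0.02 0.04] open 10.9
tool delta mm [ -1.1 243.4 282.1]
```

View pics/l.png

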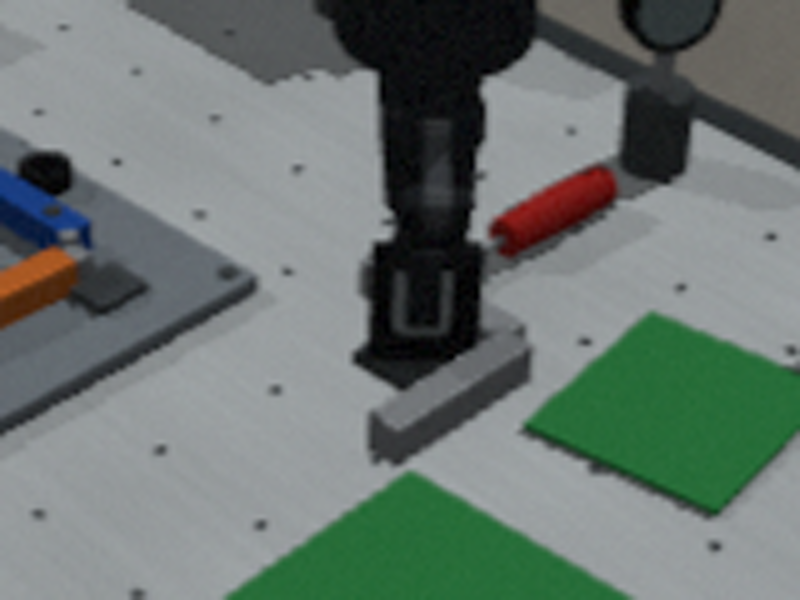

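Square lifted level (weight 3.4 N, which fits). Carrying it over to the plate.

Request:
jog_arm --series '[[[0, 0.02, 0.023], 0, 1], [[0, 0.03, 0.035], 0, 1], [[0, 0.03, 0.035], 0, 1], [[0, 0.03, 0.035], 0, 1], [[0, 0.03, 0.035], 0, 1], [[0, 0.03, 0.035], 0, 1], [[0, 0.03, 0.035], 0, 1], [[0, 0.025, 0.029], 0, 1], [[0, 0.0184, 0.0201], 0, 1], [[0, 0, 0], 0, 1]]'

```text
time_s: 6.45
eef_pos: [499.4, 195.2, 180.4]
tool_rot: [[-0.004, -0.753, 0.658], [0.001, 0.658, 0.753], [-1.0, 0.003, -0.002]]
contact_force: [0.2, -0.3, -2.7]
opening: 11.1
```

Request:
jog_arm --series '[[[0.03, 0, 0], 0, 1], [[0.03, 0, 0], 0, 1], [[0.02, 0, 0], 0, 1], [[0, 0, 0], 0, 1], [[0, 0, 0], 0, 1], [[0, 0, 0], 0, 1]]'

```text
time_s: 7.05
eef_pos: [502.1, 192.0, 103.8]
tool_rot: [[0.002, -0.751, 0.661], [0.0, 0.661, 0.751], [-1.0, -0.001, 0.002]]
contact_force: [-0.6, -0.1, -3.0]
opening: 10.9
```

```bash
python3 -c "
from h import *
to([501.2,192.4,39])
s=env.capture('side'); crop(s,150,120,310,240,5,'pics/p.png')
s=env.capture('top'); crop(s,160,160,280,280,5,'pics/pt.png')"
```

```text
t 7.05 eef [502.1 192.  103.8] zang 48.66 xaxis [ 2.2e-03  2.0e-04 -1.0e+00] F [-0.56 -0.11 -3.  ] T [0.04 0.08 0.03] open 10.9
tool delta mm [64.8  1.  -0.5]
```

View pics/p.png

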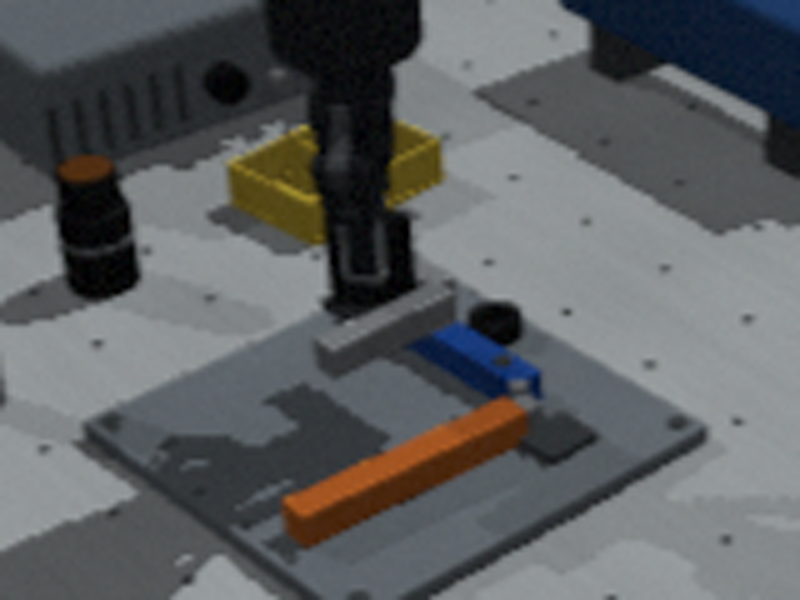

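View pics/pt.png

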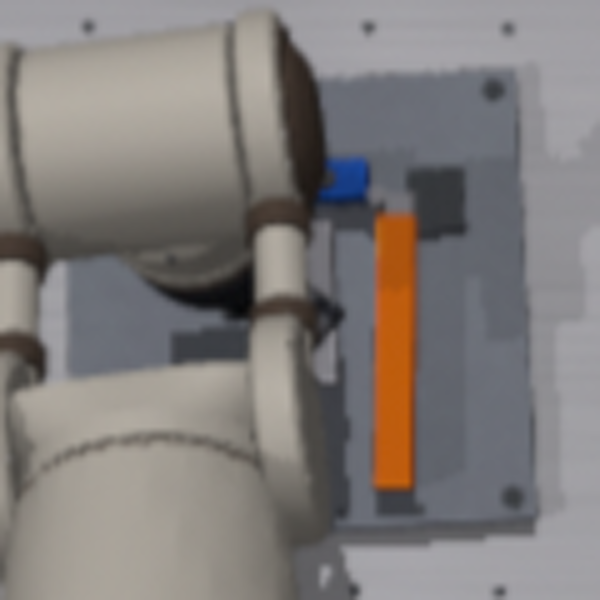

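Clear of both rails (square's right edge at crop 335, orange at 375). Lowering to about 3 mm above the plate.

Request:
jog_arm --series '[[[0.025, 0, 0], 0, 1], [[0.02, 0, 0], 0, 1], [[0.01, 0, 0], 0, 1], [[0.006, 0, 0], 0, 1], [[0, 0, 0], 0, 1], [[0, 0, 0], 0, 1], [[0, 0, 0], 0, 1]]'

```text
time_s: 7.85
eef_pos: [502.1, 192.3, 42.6]
tool_rot: [[0.002, -0.751, 0.66], [0.0, 0.66, 0.751], [-1.0, -0.001, 0.002]]
contact_force: [-0.7, -0.5, -2.5]
opening: 11.2
```

Request:
jog_arm --series '[[[0.001, 0, 0], 0, 1], [[0.001, 0, 0], 0, 1], [[0, 0, 0], 0, 1], [[0, 0, 0], 0, 1]]'

```text
time_s: 8.25
eef_pos: [501.1, 192.2, 39.5]
tool_rot: [[-0.0, -0.751, 0.66], [-0.0, 0.66, 0.751], [-1.0, 0.0, -0.0]]
contact_force: [-0.8, -1.1, -2.9]
opening: 11.1
```

```bash
python3 -c "
from h import *
to([501.2,192.4,38.7])"
```

```text
t 8.25 eef [501.1 192.2  39.5] zang 48.69 xaxis [-1.e-04 -0.e+00 -1.e+00] F [-0.83 -1.14 -2.95] T [-0.   -0.   -0.01] open 11.1
tool delta mm [0.8 0.  0.3]
```

Request:
jog_arm --series '[[[0.0005, 0, 0], 0, 1], [[0.0005, 0, 0], 0, 1], [[0, 0, 0], 0, 1], [[0, 0, 0], 0, 1], [[0, 0, 0], 0, 1]]'

```text
time_s: 8.75
eef_pos: [501.1, 192.2, 38.7]
tool_rot: [[0.0, -0.751, 0.66], [0.0, 0.66, 0.751], [-1.0, -0.0, 0.0]]
contact_force: [-2.2, -0.9, 0.7]
opening: 11.2
```

```bash
python3 -c "
from h import *
to([501.2,192.4,38.7])
s=env.capture('side'); crop(s,150,120,310,240,5,'pics/q.png')"
```

```text
t 8.75 eef [501.1 192.2  38.7] zang 48.69 xaxis [ 0.  0. -1.] F [-2.19 -0.86  0.65] T [-0.05  0.2   0.01] open 11.2
tool delta mm [-0.   0.1  0.2]
```

View pics/q.png

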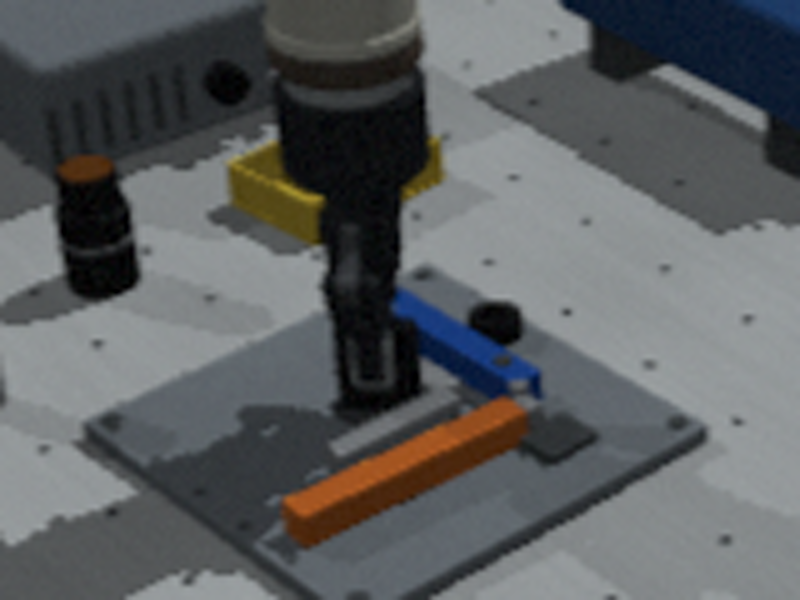

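Square rests on the plate (Fz +0.65 against -3 hanging). In tool axes, frame +x is (y,z) = (-0.707,-0.707) and frame +y is (-0.707,+0.707). Easing off 0.2 mm and approaching the blue rail.

Request:
jog_arm --series '[[[-0.0002, -0.002, 0.002], 0, 1], [[0, -0.002, 0.002], 0, 1], [[0, -0.002, 0.002], 0, 1], [[0, -0.001, 0.001], 0, 1], [[0, 0, 0], 0, 1], [[0, 0, 0], 0, 1], [[0, 0, 0], 0, 1]]'

```text
time_s: 9.5
eef_pos: [511.3, 192.8, 38.6]
tool_rot: [[0.001, -0.751, 0.66], [0.0, 0.66, 0.751], [-1.0, -0.001, 0.001]]
contact_force: [0.4, 0.1, -2.9]
opening: 10.9
```

```bash
cat >> h.py <<'E'
C=np.array([501.7,184.4]);FX=np.array([np.cos(np.radians(-86.3)),np.sin(np.radians(-86.3))]);FY=np.array([-FX[1],FX[0]])
def fr():
    st=env.read_state(); R=st["tool_rot"]; e=st["eef_pos"]; d=e[:2]-C; F=st["contact_force"]
    print("t",round(st["time_s"],2),"frame pos",(d@FX).round(2),(d@FY).round(2),"z",e[2].round(2),"yawoff",(np.degrees(np.arctan2(R[1,2],R[0,2]))-48.7).round(2),"F fx,fy,z",(F[:2]@FX).round(2),(F[:2]@FY).round(2),F[2].round(2),"T",st["torque"].round(2),"open",round(float(st["opening"]),1))
E
python3 -c "
from h import *
fr()
s=env.capture('side'); crop(s,190,165,290,240,8,'pics/q2.png')"
```

```text
t 9.5 frame pos -7.78 10.1 z 38.64 yawoff -0.01 F fx,fy,z -0.03 0.38 -2.92 T [-0.01 -0.08  0.02] open 10.9
```

View pics/q2.png

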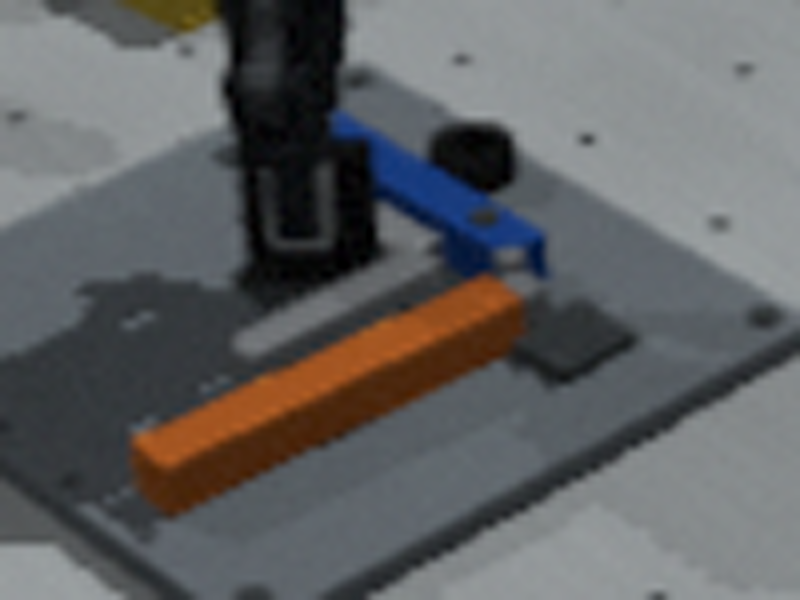

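Request:
jog_arm --series '[[[0.0001, -0.0007, 0.0007], 0, 1], [[0, -0.0007, 0.0007], 0, 1], [[0, -0.0007, 0.0007], 0, 1], [[0, -0.0007, 0.0007], 0, 1], [[0, 0, 0], 0, 1]]'

```text
time_s: 10.05
eef_pos: [515.0, 193.2, 38.6]
tool_rot: [[-0.0, -0.751, 0.66], [0.0, 0.66, 0.751], [-1.0, 0.0, 0.0]]
contact_force: [-2.9, -0.1, 1.8]
opening: 11.3
```

Request:
jog_arm --series '[[[0, -0.0007, 0.0007], 0, 1], [[0, 0, 0], 0, 1]]'

```text
time_s: 10.25
eef_pos: [515.7, 193.2, 38.7]
tool_rot: [[-0.001, -0.751, 0.66], [-0.0, 0.66, 0.751], [-1.0, 0.0, -0.0]]
contact_force: [-5.6, -0.7, 4.2]
opening: 11.1
```

```bash
python3 -c "
from h import *
fr()"
```

```text
t 10.25 frame pos -7.87 14.54 z 38.66 yawoff -0.0 F fx,fy,z 0.29 -5.64 4.23 T [-0.09  0.75 -0.01] open 11.1
```

Request:
jog_arm --series '[[[-0.0003, 0, 0], 0, 1], [[0, 0, 0], 0, 1], [[0, 0, 0], 0, 1]]'

```text
time_s: 10.55
eef_pos: [516.2, 193.1, 38.7]
tool_rot: [[0.001, -0.751, 0.66], [0.0, 0.66, 0.751], [-1.0, -0.0, 0.001]]
contact_force: [0.4, -0.1, -2.3]
opening: 10.9
```

```bash
python3 -c "
from h import *
fr()"
```

```text
t 10.55 frame pos -7.79 15.06 z 38.7 yawoff -0.02 F fx,fy,z 0.13 0.38 -2.33 T [0.04 0.05 0.03] open 10.9
```

Request:
jog_arm --series '[[[0, -0.0007, 0.0007], 0, 1], [[0, 0, 0], 0, 1], [[0, 0, 0], 0, 1]]'

```text
time_s: 10.85
eef_pos: [517.0, 193.2, 38.8]
tool_rot: [[0.0, -0.751, 0.66], [-0.0, 0.66, 0.751], [-1.0, -0.0, 0.0]]
contact_force: [-0.2, 0.4, -2.9]
opening: 10.8
```

Request:
jog_arm --series '[[[0, -0.0005, 0.0005], 0, 1], [[0, 0, 0], 0, 1], [[0, 0, 0], 0, 1]]'

```text
time_s: 11.15
eef_pos: [517.2, 193.2, 38.7]
tool_rot: [[-0.001, -0.751, 0.66], [-0.0, 0.66, 0.751], [-1.0, 0.001, -0.001]]
contact_force: [-2.9, -0.3, 0.3]
opening: 11.0
```

```bash
python3 -c "
from h import *
fr()"
```

```text
t 11.15 frame pos -7.79 16.01 z 38.71 yawoff -0.01 F fx,fy,z 0.1 -2.94 0.29 T [-0.06  0.39 -0.06] open 11.0
```

Request:
jog_arm --series '[[[-0.0002, -0.0004, 0.0004], 0, 1], [[0, 0, 0], 0, 1], [[0, 0, 0], 0, 1]]'

```text
time_s: 11.45
eef_pos: [517.2, 193.3, 38.8]
tool_rot: [[-0.002, -0.751, 0.66], [-0.0, 0.66, 0.751], [-1.0, 0.001, -0.002]]
contact_force: [-4.6, -0.1, 0.8]
opening: 10.5
```

```bash
python3 -c "
from h import *
fr()
s=env.capture('side'); crop(s,190,165,290,240,8,'pics/q3.png')"
```

```text
t 11.45 frame pos -7.83 16.07 z 38.78 yawoff -0.01 F fx,fy,z -0.24 -4.59 0.76 T [-0.06  0.85 -0.08] open 10.5
```

View pics/q3.png

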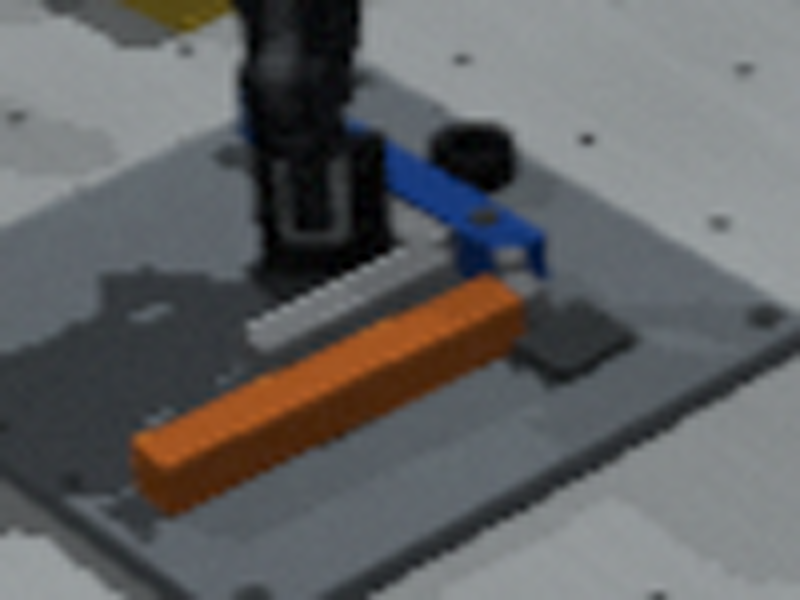

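Blue contact at grip y≈16.0 (expected 15.8). Back off 1 mm in y and approach the orange rail by 10 mm.

Request:
jog_arm --series '[[[0, 0.0007, -0.0007], 0, 1], [[0, -0.0017, -0.0017], 0, 1], [[0, -0.0018, -0.0018], 0, 1], [[0, -0.0018, -0.0018], 0, 1], [[0, -0.0017, -0.0017], 0, 1], [[0, 0, 0], 0, 1], [[0, 0, 0], 0, 1]]'

```text
time_s: 12.2
eef_pos: [517.9, 182.9, 39.0]
tool_rot: [[-0.0, -0.751, 0.66], [-0.001, 0.66, 0.751], [-1.0, -0.0, -0.001]]
contact_force: [-2.0, -1.0, -2.6]
opening: 11.3
```

```bash
python3 -c "
from h import *
fr()
s=env.capture('side'); crop(s,190,165,290,240,8,'pics/q4.png')"
```

```text
t 12.2 frame pos 2.57 16.02 z 39.03 yawoff -0.02 F fx,fy,z 0.83 -2.03 -2.63 T [-0.23  0.4  -0.06] open 11.3
```

View pics/q4.png

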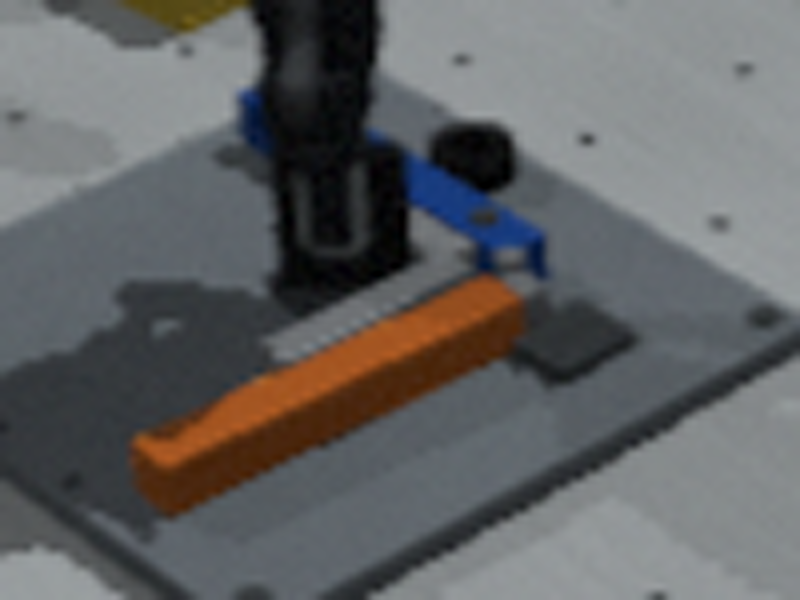

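Request:
jog_arm --series '[[[0, -0.0007, -0.0007], 0, 1], [[0, -0.0007, -0.0007], 0, 1], [[0, 0, 0], 0, 1], [[0, 0, 0], 0, 1]]'

```text
time_s: 12.65
eef_pos: [517.9, 181.5, 39.1]
tool_rot: [[-0.0, -0.751, 0.66], [0.0, 0.66, 0.751], [-1.0, 0.0, 0.0]]
contact_force: [-1.6, 1.2, -2.9]
opening: 11.3
```

```bash
python3 -c "
from h import *
fr()"
```

```text
t 12.65 frame pos 3.97 16.0 z 39.11 yawoff -0.01 F fx,fy,z -1.28 -1.5 -2.94 T [0.23 0.48 0.02] open 11.3
```

Request:
jog_arm --series '[[[0.0001, -0.0007, -0.0007], 0, 1], [[0, -0.0007, -0.0007], 0, 1], [[0, 0, 0], 0, 1], [[0, 0, 0], 0, 1]]'

```text
time_s: 13.05
eef_pos: [518.0, 179.7, 39.0]
tool_rot: [[-0.0, -0.751, 0.66], [0.001, 0.66, 0.751], [-1.0, 0.0, 0.0]]
contact_force: [-2.6, 4.5, -3.4]
opening: 11.2
```

```bash
python3 -c "
from h import *
fr()"
```

```text
t 13.05 frame pos 5.76 16.0 z 38.99 yawoff -0.03 F fx,fy,z -4.67 -2.3 -3.36 T [ 0.69  0.47 -0.1 ] open 11.2
```

Request:
jog_arm --series '[[[0.0001, -0.0007, -0.0007], 0, 1], [[0, -0.0004, -0.0004], 0, 1], [[0, 0, 0], 0, 1], [[0, 0, 0], 0, 1]]'

```text
time_s: 13.45
eef_pos: [518.2, 177.9, 39.0]
tool_rot: [[0.0, -0.751, 0.66], [0.0, 0.66, 0.751], [-1.0, 0.0, 0.0]]
contact_force: [-3.7, 3.5, -1.4]
opening: 11.1
```

```bash
python3 -c "
from h import *
fr()
s=env.capture('side'); crop(s,190,165,290,240,8,'pics/q5.png')"
```

```text
t 13.45 frame pos 7.54 16.03 z 38.96 yawoff -0.01 F fx,fy,z -3.75 -3.5 -1.42 T [ 0.72  0.59 -0.21] open 11.1
```

View pics/q5.png

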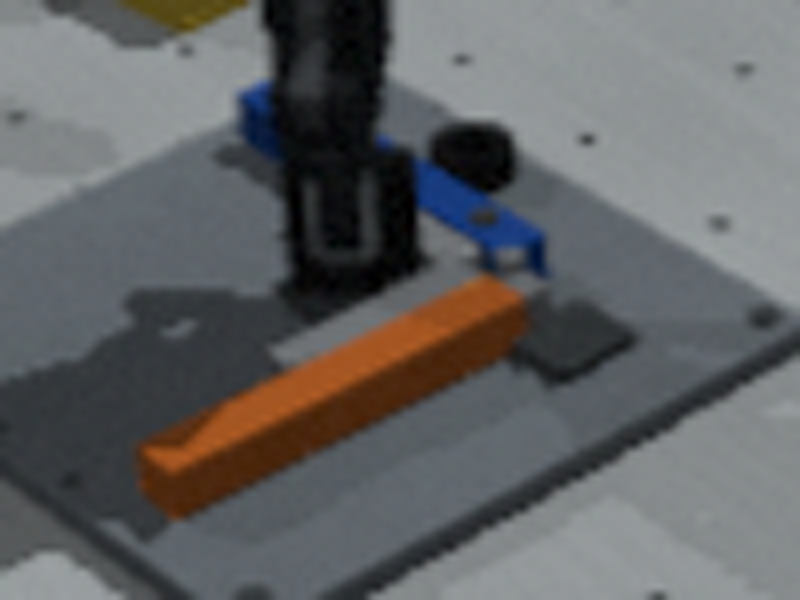

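Request:
jog_arm --series '[[[0.0002, -0.0005, -0.0005], 0, 1], [[0, 0, 0], 0, 1], [[0, 0, 0], 0, 1]]'

```text
time_s: 13.8
eef_pos: [518.2, 177.1, 38.8]
tool_rot: [[-0.0, -0.751, 0.66], [-0.0, 0.66, 0.751], [-1.0, 0.0, -0.0]]
contact_force: [-2.9, 4.0, -0.1]
opening: 10.6
```

```bash
python3 -c "
from h import *
fr()"
```

```text
t 13.8 frame pos 8.3 16.0 z 38.76 yawoff -0.01 F fx,fy,z -4.22 -2.65 -0.07 T [ 0.71  0.69 -0.13] open 10.6
```

Request:
jog_arm --series '[[[0, -0.0005, -0.0005], 0, 1], [[0, 0, 0], 0, 1], [[0, 0, 0], 0, 1]]'

```text
time_s: 14.1
eef_pos: [518.3, 176.5, 38.8]
tool_rot: [[-0.0, -0.751, 0.66], [0.0, 0.66, 0.751], [-1.0, 0.0, 0.0]]
contact_force: [-3.7, 3.9, -0.5]
opening: 11.0
```

```bash
python3 -c "
from h import *
fr()"
```

```text
t 14.1 frame pos 8.99 16.03 z 38.78 yawoff -0.01 F fx,fy,z -4.1 -3.45 -0.51 T [ 0.67  0.66 -0.19] open 11.0
```

Request:
jog_arm --series '[[[0, -0.0005, -0.0005], 0, 1], [[0, 0, 0], 0, 1], [[0, 0, 0], 0, 1]]'

```text
time_s: 14.4
eef_pos: [518.3, 175.7, 38.8]
tool_rot: [[-0.0, -0.751, 0.66], [0.0, 0.66, 0.751], [-1.0, 0.0, -0.0]]
contact_force: [-3.2, 3.3, -1.1]
opening: 11.0
```

```bash
python3 -c "
from h import *
fr()
s=env.capture('side'); crop(s,190,165,290,240,8,'pics/q6.png')"
```

```text
t 14.4 frame pos 9.71 16.01 z 38.76 yawoff -0.01 F fx,fy,z -3.46 -2.93 -1.12 T [ 0.68  0.64 -0.18] open 11.0
```

View pics/q6.png

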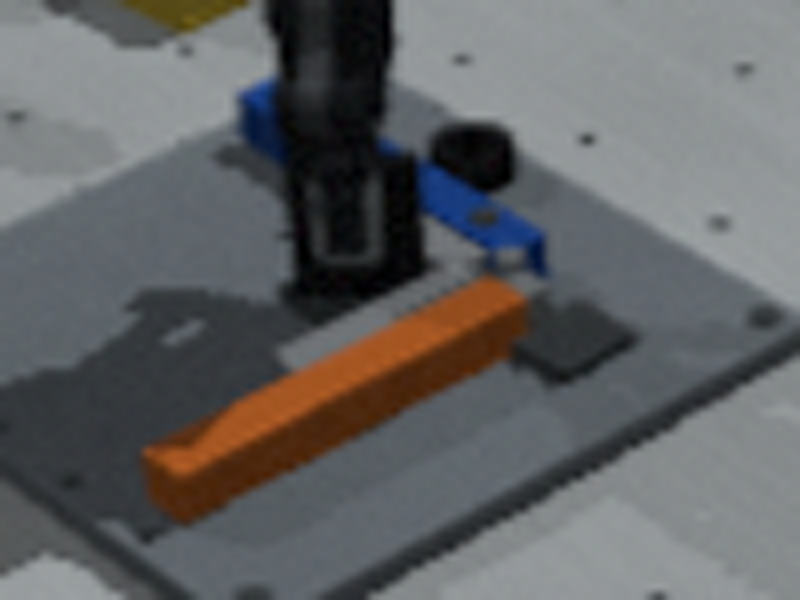

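Request:
jog_arm --series '[[[0, -0.0005, -0.0005], 0, 1], [[0, 0, 0], 0, 1], [[0, 0, 0], 0, 1]]'

```text
time_s: 14.75
eef_pos: [518.3, 175.3, 38.8]
tool_rot: [[-0.0, -0.751, 0.66], [0.0, 0.66, 0.751], [-1.0, 0.0, 0.0]]
contact_force: [-3.0, 5.2, -0.3]
opening: 11.1
```

```bash
python3 -c "
from h import *
fr()"
```

```text
t 14.75 frame pos 10.17 15.99 z 38.78 yawoff -0.01 F fx,fy,z -5.43 -2.65 -0.26 T [ 0.81  0.67 -0.17] open 11.1
```

Request:
jog_arm --series '[[[0, -0.0007, 0], 0, 1], [[0, 0, 0], 0, 1], [[0, 0, 0], 0, 1]]'

```text
time_s: 15.05
eef_pos: [518.4, 175.3, 38.8]
tool_rot: [[-0.001, -0.751, 0.66], [0.001, 0.66, 0.751], [-1.0, 0.002, 0.0]]
contact_force: [-5.2, 6.0, 1.1]
opening: 10.8
```

```bash
python3 -c "
from h import *
fr()"
```

```text
t 15.05 frame pos 10.18 16.04 z 38.83 yawoff -0.0 F fx,fy,z -6.27 -4.82 1.07 T [ 1.1   0.94 -0.2 ] open 10.8
```

Request:
jog_arm --series '[[[0, -0.0007, 0], 0, 1], [[0, -0.0004, 0], 0, 1], [[0, 0, 0], 0, 1], [[0, 0, 0], 0, 1]]'

```text
time_s: 15.45
eef_pos: [518.4, 175.2, 38.9]
tool_rot: [[-0.003, -0.751, 0.66], [0.002, 0.66, 0.751], [-1.0, 0.003, -0.0]]
contact_force: [-8.5, 9.7, 4.9]
opening: 11.0
```

```bash
python3 -c "
from h import *
fr()
s=env.capture('side'); crop(s,190,165,290,240,8,'pics/q7.png')"
```

```text
t 15.45 frame pos 10.25 16.07 z 38.85 yawoff -0.0 F fx,fy,z -10.2 -7.85 4.87 T [ 1.45  1.38 -0.12] open 11.0
```

View pics/q7.png

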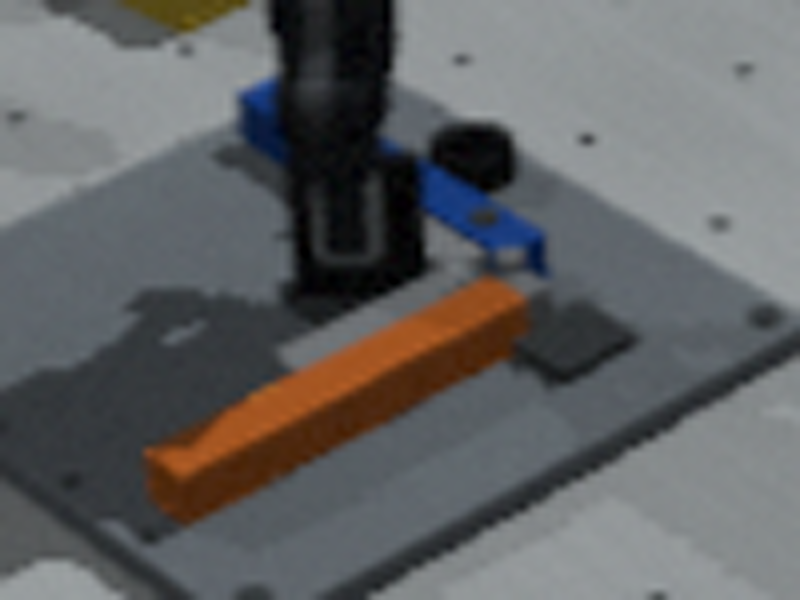

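```bash
cat > ang.py <<'E'
from h import *
import sys
def cv(pts,sc,o): return [((x+.5)/sc-.5+o[0],(y+.5)/sc-.5+o[1]) for x,y in pts]
def seg(im,pts,z,half=2,n="side"):
    l,r=edge(im,*cv(pts,8,(190,165)),half=half); a=onz(n,[l[2:]-l[:2]*8,l[2:]+l[:2]*8],z); d=a[1]-a[0]
    return np.degrees(np.arctan2(d[1],d[0])).round(2),round(float(r),2)
def rep(im,po):
    # po: list of (name,pts,z)
    for nm,p,z in po: print(nm,seg(im,p,z))
if __name__=="__main__":
    s0=cv2.imread("pics/side0.png")[:,:,::-1]
    s=env.capture("side"); cv2.imwrite("pics/now.png",s[:,:,::-1])
    crop(s0,190,165,290,240,8,'pics/s0c.png')
    B=[("blue top inner",[(420,205),(490,250)],32),("blue outer top",[(400,150),(540,235)],32)]
    print("before");rep(s0,[("or outer top",[(165,470),(520,305)],32),("or bottom",[(172,515),(522,340)],12)]+B)
    print("now");rep(s,[("or outer top",[(185,470),(525,303)],32),("or bottom",[(185,522),(525,338)],12)]+B)
    fr()
E
python3 ang.py
```

```text
before
or outer top (np.float64(0.44), 0.05)
or bottom (np.float64(0.96), 0.07)
blue top inner (np.float64(-86.08), 0.06)
blue outer top (np.float64(-87.54), 0.05)
now
or outer top (np.float64(3.32), 0.05)
or bottom (np.float64(3.57), 0.09)
blue top inner (np.float64(-85.57), 0.06)
blue outer top (np.float64(-86.74), 0.14)
t 15.55 frame pos 10.27 16.02 z 38.84 yawoff -0.0 F fx,fy,z -10.07 -7.95 3.85 T [ 1.49  1.4  -0.04] open 10.9
```

Fx ≈10, Fy ≈8, and the orange rail has swung about 2.75° (from -2.8°). I'll bring the blue push up a bit, then hold.

Request:
jog_arm --series '[[[0, -0.0005, 0.0003], 0, 1], [[0, 0, 0], 0, 1], [[0, 0, 0], 0, 1], [[0, 0, 0], 0, 1]]'

```text
time_s: 15.95
eef_pos: [518.4, 175.2, 38.9]
tool_rot: [[-0.004, -0.751, 0.66], [0.002, 0.66, 0.751], [-1.0, 0.005, -0.001]]
contact_force: [-12.1, 9.7, 6.6]
opening: 11.0
```

```bash
python3 -c "
from h import *
fr()"
```

```text
t 15.95 frame pos 10.25 16.06 z 38.87 yawoff 0.0 F fx,fy,z -10.49 -11.47 6.6 T [ 1.53  1.62 -0.06] open 11.0
```

Request:
jog_arm --series '[[[-0.0002, 0, 0], 0, 1], [[0, 0, 0], 0, 1], [[0, 0, 0], 0, 1], [[0, 0, 0], 0, 1]]'

```text
time_s: 16.35
eef_pos: [518.4, 175.2, 38.9]
tool_rot: [[-0.004, -0.751, 0.66], [0.002, 0.66, 0.751], [-1.0, 0.004, -0.001]]
contact_force: [-9.9, 9.3, 4.5]
opening: 11.1
```

```bash
python3 ang.py
```

```text
before
or outer top (np.float64(0.44), 0.05)
or bottom (np.float64(0.96), 0.07)
blue top inner (np.float64(-86.08), 0.06)
blue outer top (np.float64(-87.54), 0.05)
now
or outer top (np.float64(3.3), 0.04)
or bottom (np.float64(3.52), 0.08)
blue top inner (np.float64(-85.57), 0.05)
blue outer top (np.float64(-86.45), 0.15)
t 16.4 frame pos 10.27 16.08 z 38.89 yawoff 0.0 F fx,fy,z -9.15 -9.2 5.26 T [ 1.56  1.57 -0.08] open 11.1
```

Request:
jog_arm --series '[[[0, -0.0006, 0], 0, 1], [[0, 0, 0], 0, 1], [[0, 0, 0], 0, 1], [[0, 0, 0], 0, 1]]'

```text
time_s: 16.8
eef_pos: [518.4, 175.1, 38.9]
tool_rot: [[-0.005, -0.751, 0.66], [0.003, 0.66, 0.751], [-1.0, 0.006, -0.001]]
contact_force: [-12.4, 9.6, 6.4]
opening: 10.7
```

```bash
python3 ang.py; python3 -c "
from h import *
s=cv2.imread('pics/now.png')[:,:,::-1]; crop(s,215,185,265,222,15,'pics/z.png')"
```

```text
before
or outer top (np.float64(0.44), 0.05)
or bottom (np.float64(0.96), 0.07)
blue top inner (np.float64(-86.08), 0.06)
blue outer top (np.float64(-87.54), 0.05)
now
or outer top (np.float64(3.41), 0.06)
or bottom (np.float64(3.8), 0.06)
blue top inner (np.float64(-85.83), 0.05)
blue outer top (np.float64(-86.43), 0.17)
t 16.85 frame pos 10.31 16.05 z 38.89 yawoff 0.0 F fx,fy,z -10.45 -11.13 6.32 T [ 1.78  1.85 -0.13] open 11.2
```

View pics/z.png

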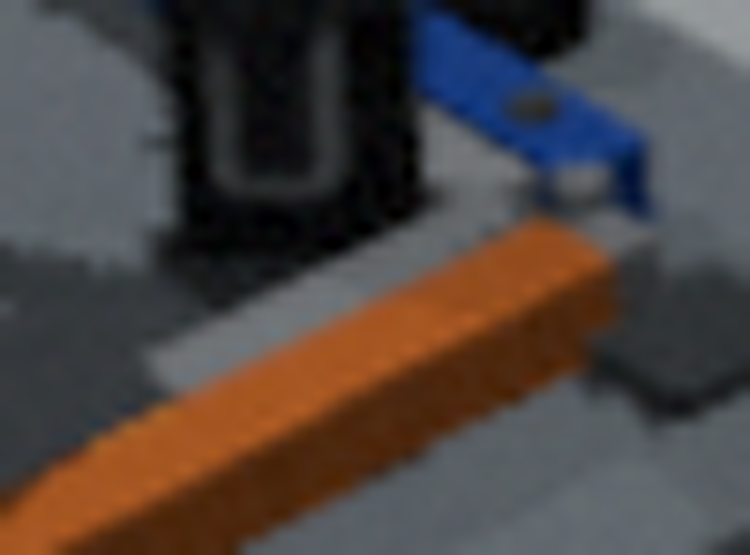

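Request:
jog_arm --series '[[[0, -0.0003, -0.0003], 0, 1], [[0, 0, 0], 0, 1], [[0, 0, 0], 0, 1], [[0, 0, 0], 0, 1]]'

```text
time_s: 17.25
eef_pos: [518.4, 175.1, 39.0]
tool_rot: [[-0.005, -0.751, 0.66], [0.003, 0.66, 0.751], [-1.0, 0.006, -0.001]]
contact_force: [-11.8, 11.9, 8.1]
opening: 10.7
```

```bash
python3 ang.py |tail -6
```

```text
now
or outer top (np.float64(3.37), 0.06)
or bottom (np.float64(3.68), 0.09)
blue top inner (np.float64(-86.03), 0.05)
blue outer top (np.float64(-86.79), 0.15)
t 17.3 frame pos 10.37 16.08 z 38.93 yawoff 0.0 F fx,fy,z -13.47 -10.94 7.68 T [ 1.95  1.8  -0.03] open 11.0
```

Request:
jog_arm --series '[[[0, 0, 0], 0, 1], [[0, 0, 0], 0, 1], [[0, 0, 0], 0, 1], [[0, 0, 0], 0, 1], [[0, 0, 0], 0, 1], [[0, 0, 0], 0, 1], [[0, 0, 0], 0, 1], [[0, 0, 0], 0, 1], [[0, 0, 0], 0, 1], [[0, 0, 0], 0, 1]]'

```text
time_s: 18.3
eef_pos: [518.4, 175.1, 38.9]
tool_rot: [[-0.005, -0.751, 0.66], [0.003, 0.66, 0.751], [-1.0, 0.006, -0.001]]
contact_force: [-11.5, 12.2, 5.9]
opening: 11.0
```

Request:
jog_arm --series '[[[0, 0, 0], 0, 1], [[0, 0, 0], 0, 1], [[0, 0, 0], 0, 1], [[0, 0, 0], 0, 1], [[0, 0, 0], 0, 1]]'

```text
time_s: 18.8
eef_pos: [518.4, 175.1, 38.9]
tool_rot: [[-0.005, -0.751, 0.66], [0.003, 0.66, 0.751], [-1.0, 0.006, -0.001]]
contact_force: [-11.4, 12.4, 6.3]
opening: 11.0
```

```bash
python3 -c "
from h import *
fr()"
```

```text
t 18.8 frame pos 10.37 16.08 z 38.94 yawoff 0.0 F fx,fy,z -13.14 -10.59 6.27 T [ 1.96  1.87 -0.07] open 11.0
```

Held 1.5 s at 13 N / 10.6 N. Retreating along the diagonal away from both rails (tool +y), then lifting.

Request:
jog_arm --series '[[[-0.0002, 0.002, 0], 0, 1], [[-0.0002, 0.003, 0], 0, 1], [[0, 0.005, 0], 0, 1], [[0, 0.007, 0], 0, 1], [[0, 0, 0], 0, 1], [[-0.02, 0, 0], 0, 1], [[-0.04, 0, 0], 0, 1], [[-0.04, 0, 0], 0, 1], [[-0.04, 0, 0], 0, 1], [[0, 0, 0], 0, 1]]'

```text
time_s: 19.8
eef_pos: [512.6, 184.5, 186.5]
tool_rot: [[0.014, -0.751, 0.66], [0.001, 0.66, 0.751], [-1.0, -0.01, 0.01]]
contact_force: [0.8, 0.5, -2.2]
opening: 11.1
```

```bash
python3 ang.py|tail -6; python3 -c "
from h import *
s=env.capture('side'); crop(s,150,120,310,240,5,'pics/r.png'); t=env.capture('top'); crop(t,160,160,280,280,5,'pics/rt.png'); cv2.imwrite('pics/topr.png',t[:,:,::-1])
to([503,-176,182])"
```

```text
now
or outer top (np.float64(3.46), 0.06)
or bottom (np.float64(3.59), 0.09)
blue top inner (np.float64(-86.46), 0.06)
blue outer top (np.float64(-87.7), 0.07)
t 19.85 frame pos 0.76 8.86 z 182.92 yawoff -0.01 F fx,fy,z -0.56 -0.47 -3.29 T [-0.01  0.06 -0.01] open 11.0
t 19.95 eef [507.4 183.9 178.2] zang 48.69 xaxis [-1.5e-03 -5.0e-04 -1.0e+00] F [-0.29 -0.87 -2.9 ] T [0.01 0.05 0.03] open 10.6
tool delta mm [  -3.6 -234.3 -273.2]
```

View pics/r.png

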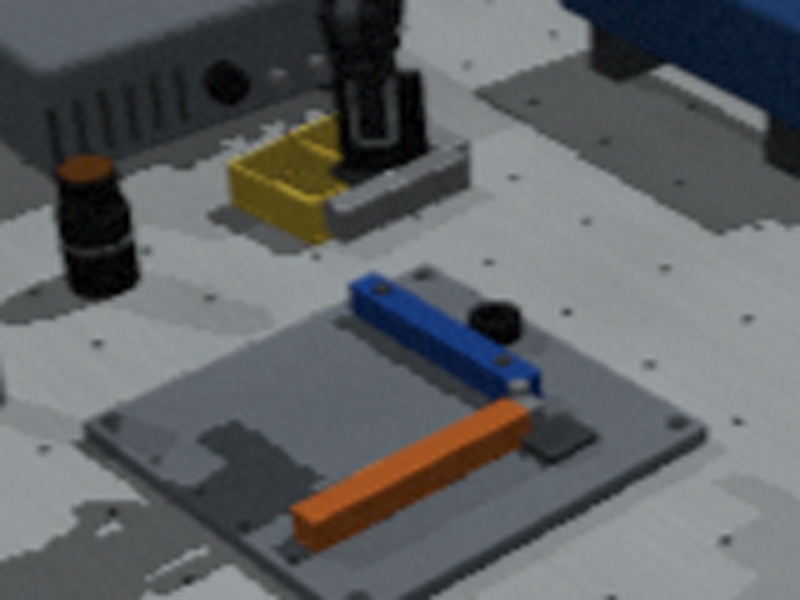

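View pics/rt.png

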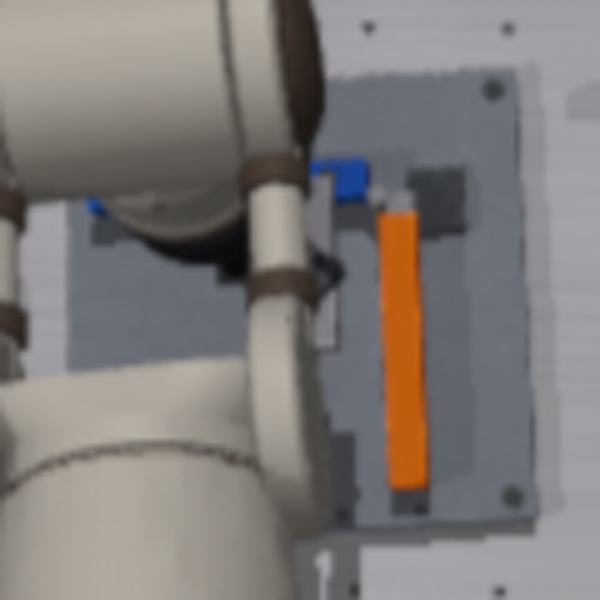

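Run:
```python
from h import *
t=cv2.imread("pics/topr.png")[:,:,::-1];t0=cv2.imread("pics/top0.png")[:,:,::-1]
def cv(pts,sc,o): return [((x+.5)/sc-.5+o[0],(y+.5)/sc-.5+o[1]) for x,y in pts]
def seg(im,p,z,k=5,o=(160,160)):
    l,r=edge(im,*cv(p,k,o),half=2.5); a=onz("top",[l[2:]-l[:2]*8,l[2:]+l[:2]*8],z); d=a[1]-a[0]; return np.degrees(np.arctan2(d[1],d[0])).round(2)%180,round(float(r),2)
print("now L,R",seg(t,[(378,215),(390,488)],32),seg(t,[(416,215),(428,488)],32))
k=375/105
print("before L,R",seg(t0,[(245,118),(242,312)],32,k,(167,170)),seg(t0,[(271,118),(268,312)],32,k,(167,170)))
print("blue in,out",seg(t0,[(40,117),(237,107)],32,k,(167,170)),seg(t0,[(40,90),(237,80)],32,k,(167,170)))
```

```text
now L,R (np.float64(3.5500000000000114), 0.05) (np.float64(3.789999999999992), 0.05)
before L,R (np.float64(0.95), 0.03) (np.float64(0.42), 0.04)
blue in,out (np.float64(93.83), 0.1) (np.float64(93.67), 0.07)
```

Orange now reads 3.67° against 3.75° for square to the blue rail, so the corner is square to within ~0.1°. Carrying the square back to the pad.

Request:
jog_arm --series '[[[0, -0.018, -0.021], 0, 1], [[0, -0.03, -0.0345], 0, 1], [[0, -0.03, -0.0345], 0, 1], [[0, -0.03, -0.0345], 0, 1], [[0, -0.03, -0.0345], 0, 1], [[0, -0.03, -0.0345], 0, 1], [[0, -0.03, -0.0345], 0, 1], [[0, -0.0235, -0.0275], 0, 1], [[0, -0.015, -0.0175], 0, 1], [[0, 0, 0], 0, 1]]'

```text
time_s: 20.95
eef_pos: [503.9, -179.4, 176.7]
tool_rot: [[-0.004, -0.749, 0.663], [0.001, 0.663, 0.749], [-1.0, 0.004, -0.002]]
contact_force: [-0.9, 0.8, -2.4]
opening: 11.0
```

Request:
jog_arm --series '[[[0.03, 0, 0], 0, 1], [[0.03, 0, 0], 0, 1], [[0.03, 0, 0], 0, 1], [[0.02, 0, 0], 0, 1], [[0, 0, 0], 0, 1], [[0, 0, 0], 0, 1], [[0, 0, 0], 0, 1]]'

```text
time_s: 21.65
eef_pos: [506.2, -177.2, 70.4]
tool_rot: [[0.002, -0.751, 0.66], [-0.001, 0.66, 0.751], [-1.0, -0.002, 0.0]]
contact_force: [0.5, 0.3, -2.8]
opening: 11.0
```

```bash
python3 -c "
from h import *
to([505,-177.5,32.7])
s=env.capture('side'); crop(s,250,190,390,310,5,'pics/d.png')"
```

```text
t 21.65 eef [ 506.2 -177.2   70.4] zang 48.71 xaxis [ 0.0016 -0.001  -1.    ] F [ 0.48  0.3  -2.77] T [-0.05 -0.03  0.01] open 11.0
tool delta mm [37.7  0.8 -1. ]
```

View pics/d.png

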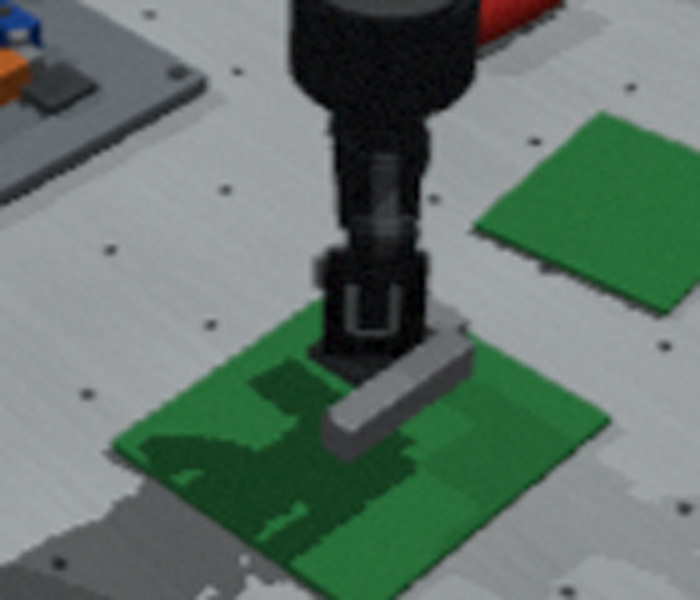

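Request:
jog_arm --series '[[[0.015, 0, -0.001], 0, 1], [[0.01, 0, 0], 0, 1], [[0.006, 0, 0], 0, 1], [[0.003, 0, 0], 0, 1], [[0, 0, 0], 0, 1], [[0.001, 0, 0], 0, 1], [[0.001, 0, 0], 0, 1], [[0, 0, 0], 0, 1], [[0, 0, 0], 0, 1]]'

```text
time_s: 22.6
eef_pos: [504.9, -177.9, 33.5]
tool_rot: [[0.0, -0.751, 0.66], [-0.0, 0.66, 0.751], [-1.0, -0.0, 0.0]]
contact_force: [-0.0, 0.1, -2.5]
opening: 10.8
```

```bash
python3 -c "
from h import *
to([505,-177.5,32.7])"
```

```text
t 22.6 eef [ 504.9 -177.9   33.5] zang 48.69 xaxis [ 3.e-04 -2.e-04 -1.e+00] F [-0.02  0.06 -2.5 ] T [0.04 0.06 0.02] open 10.8
tool delta mm [0.8 0.2 0.3]
```

Request:
jog_arm --series '[[[0.0004, 0, 0], 0, 1], [[0.0003, 0, 0], 0, 1], [[0, 0, 0], 0, 1], [[0, 0, 0], 0, 1]]'

```text
time_s: 23.0
eef_pos: [504.9, -177.9, 32.7]
tool_rot: [[0.0, -0.751, 0.66], [-0.0, 0.66, 0.751], [-1.0, -0.0, 0.0]]
contact_force: [0.3, 0.2, -2.3]
opening: 10.7
```

```bash
python3 -c "
from h import *
to([505,-177.5,32.7])"
```

```text
t 23.0 eef [ 504.9 -177.9   32.7] zang 48.69 xaxis [ 2.e-04 -2.e-04 -1.e+00] F [ 0.3   0.18 -2.26] T [0.06 0.05 0.02] open 10.7
tool delta mm [0.  0.1 0.4]
```

Request:
jog_arm --series '[[[0.0004, 0, 0], 0, 1], [[0.0002, 0, 0], 0, 1], [[0, 0, 0], 0, 1], [[0, 0, 0], 0, 1]]'

```text
time_s: 23.4
eef_pos: [504.8, -177.8, 32.6]
tool_rot: [[-0.0, -0.751, 0.66], [0.0, 0.66, 0.751], [-1.0, 0.0, -0.0]]
contact_force: [-2.5, 2.6, 5.0]
opening: 10.8
```

```bash
python3 -c "
from h import *
to([505,-177.5,32.7])"
```

```text
t 23.4 eef [ 504.8 -177.8   32.6] zang 48.69 xaxis [-2.e-04  0.e+00 -1.e+00] F [-2.53  2.56  4.97] T [ 0.26  0.54 -0.01] open 10.8
tool delta mm [-0.1  0.1  0.4]
```

Resting on the pad. Easing off 0.3 mm, then opening and going straight up.

Request:
jog_arm --series '[[[-0.0003, 0, 0], 0, 1], [[0, 0, 0], 0, 0.7], [[0, 0, 0], 0, 0.4], [[0, 0, 0], 0, 0.1], [[0, 0, 0], 0, 0], [[0, 0, 0], 0, 0], [[0, 0, 0], 0, 0], [[0, 0, 0], 0, 0]]'

```text
time_s: 24.2
eef_pos: [504.8, -177.8, 32.3]
tool_rot: [[0.0, -0.751, 0.66], [-0.0, 0.66, 0.751], [-1.0, -0.0, -0.0]]
contact_force: [-0.3, -0.9, 0.2]
opening: 85.6
```

Request:
jog_arm --series '[[[-0.01, 0, 0], 0, 0], [[-0.02, 0, 0], 0, 0], [[-0.04, 0, 0], 0, 0], [[-0.045, 0, 0], 0, 0], [[-0.045, 0, 0], 0, 0], [[-0.03, 0, 0], 0, 0], [[0, 0, 0], 0, 0]]'

```text
time_s: 24.9
eef_pos: [507.6, -179.5, 229.1]
tool_rot: [[0.01, -0.751, 0.66], [-0.006, 0.66, 0.751], [-1.0, -0.012, 0.002]]
contact_force: [-0.2, -0.9, -0.2]
opening: 84.9
```

Request:
jog_arm --series '[[[0, 0.04, -0.028], 0, 0], [[0, 0.04, -0.028], 0, 0], [[0, 0.04, -0.028], 0, 0], [[0, 0, 0], 0, 0], [[0, 0, 0], 0, 0]]'

```text
time_s: 25.4
eef_pos: [358.6, -161.5, 222.1]
tool_rot: [[0.001, -0.75, 0.661], [-0.001, 0.661, 0.75], [-1.0, -0.001, 0.0]]
contact_force: [0.6, 0.0, 0.6]
opening: 85.4
```

```bash
python3 -c "
from h import *
to([505,-177.5,32.7])
s=env.capture('side'); cv2.imwrite('pics/e.png',s[:,:,::-1])
s=env.capture('top'); cv2.imwrite('pics/et.png',s[:,:,::-1])"
```

```text
t 25.4 eef [ 358.6 -161.5  222.1] zang 48.63 xaxis [ 9.e-04 -5.e-04 -1.e+00] F [0.6  0.04 0.57] T [0.01 0.03 0.  ] open 85.4
tool delta mm [ 189.6 -120.2   84.7]
```

View pics/e.png

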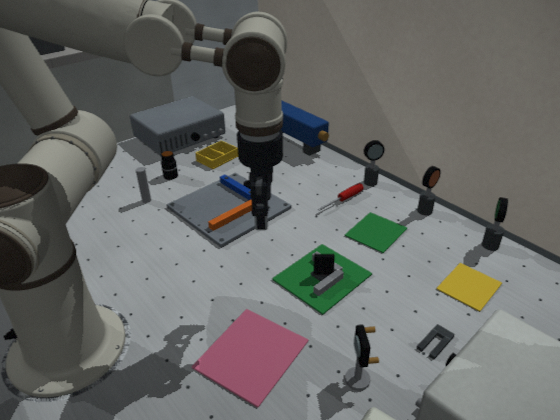

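View pics/et.png

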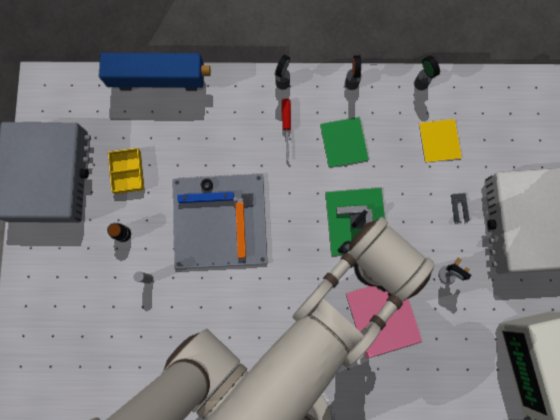

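The square lies upright on the larger green pad (side (325,275), pad centre about (323,277)). The gripper is clear and the bystanders look unmoved. Final numeric check, then handing in.

Run:
```python
from h import *
t=cv2.imread("pics/et.png")[:,:,::-1];t0=cv2.imread("pics/top0.png")[:,:,::-1]
def cv(pts,sc,o): return [((x+.5)/sc-.5+o[0],(y+.5)/sc-.5+o[1]) for x,y in pts]
def seg(im,p,z,k=5,o=(160,160)):
    l,r=edge(im,*cv(p,k,o),half=2.5); a=onz("top",[l[2:]-l[:2]*8,l[2:]+l[:2]*8],z); d=a[1]-a[0]; return np.degrees(np.arctan2(d[1],d[0])).round(2)%180,round(float(r),2)
k=375/105
print("orange",seg(t,[(378,215),(390,488)],32),seg(t,[(416,215),(428,488)],32),"blue",seg(t,[(40,117),(237,107)],32,k,(167,170)),seg(t,[(40,90),(237,80)],32,k,(167,170)))
d=np.abs(t.astype(int)-t0).max(2)
for n,(x0,y0,x1,y1) in dict(collar=(200,177,214,192),tray=(108,147,146,195),tube=(105,220,132,244),post=(132,268,156,286),driver=(280,96,294,160),fork=(448,190,472,226),mount=(436,258,472,284)).items(): print(n,d[y0:y1,x0:x1].mean().round(1),end=" ")
print(); env.job_done(); print("done",env.read_state()["time_s"])
```

```text
orange (np.float64(3.5500000000000114), 0.05) (np.float64(3.8300000000000125), 0.04) blue (np.float64(93.71), 0.11) (np.float64(93.6), 0.07)
collar 1.1 tray 1.7 tube 1.5 post 1.8 driver 1.5 fork 2.8 mount 3.1 
the job is handed in; nothing more can be done
the job is handed in; nothing more can be done
```

I pressed the square home against both rails, laid it back on the larger green pad and let go. The job is handed in, at about 25.5 s of the 72 s allowed.

- **Press:** I held it for about 1.5 s at roughly 13 N towards the orange rail and 10.6 N towards the blue. The highest reading on either rail was 13.5 N. No gap showed on the orange face; the gripper hid most of the blue face from the camera, so that one rests on the force reading.
- **Corner:** the final top view gives the orange rail at 3.69° and the blue rail's normal at 3.66°. The corner is square within the roughly 0.1–0.3° I can measure. The side view agreed only to about half a degree.
- **Square on the pad:** it stands upright with its grip point at about (505, -178) mm. The pad centre measures (503, -174) from the top view and (504, -178) from the side view, so the two differ by about 4 mm.
- **Other things:** the bystanders show no change between the first and last top pictures, and the gripper is open and well clear.
- **Imperfect:**
  - During the press the tool leaned about 0.3°, and part of the measured push may have been rubbing on the base plate.
  - The square seems to have slipped a few tenths of a millimetre in the grip.

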